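Feed a cucumber piece into the kitchen slicer

TASK

Press down the near edge of the slicer's teal chute flap until its touch latch clicks, and catch the flap as it springs up: keep it against the fingers and ease it all the way open, never letting it fly up. Then put the cucumber piece upright down the chute and, holding the pusher, press it down until the stiff feed plate underneath has gone fully home. Leave the pusher standing in the chute on top of the cucumber and the flap open, and leave everything else on the counter where it is.

Things in the scene. Friction and masses are not known exactly. Their poses are not given: they have to be found in the camera images.
- slicer: White vegetable slicer, fixed. Origin on the counter under the chute axis; +x from the latch side to the hinge side (yaw within 0.35 rad). Base x -70 to 180 mm, 160 wide, 45 high; motor housing x 37 to 172, 130 wide, 145 high. Upright square chute round the origin, 54 x 54 mm inside, 62 outside, rim at height 185; grey latch box on its -x side, x -50 to -31, 50 wide, up to 179.
- chute_mouth (a point): Centre of the chute's open top, at rim height 185 mm; z up.
- flap (a joint): Angle (rad) of the teal flap over the chute: plate 90 long (slicer x), 80 wide, 8 thick, hinged at its +x edge. 0 = shut and latched, level, underside 8 mm over the rim; stop at 1.9, leaning back past upright. Pressed to about -0.04 the latch lets go for good (stop at -0.085); then a spring, about 1 N at the near edge, throws it up fast unless held back, and keeps it open.
- flap_hinge (a point): Middle of the hinge line, level with the shut flap's underside: 38 mm to slicer +x of the chute axis, height 193 mm; the line runs along slicer y. The flap's upper (outer) face lies 8 mm off the hinge line.
- flap_press (a point): Point to press: on the flap's upper face at a white stripe, 78 mm from the hinge, 12 mm from the near edge, mid-width; height 201 mm when shut. Moves with the flap. It clicks when about 3 mm down, at about 4 N; stop at 7 mm, so press 5 mm to be sure.
- feed_plate (a joint): Travel (m) of the round steel feed plate in the chute: 0 = up, its top 100 mm below the rim; fully home at 0.025 (125 mm below the rim). It drags stiffly, takes about 8 N steadily (10 to 13 N while moving), and stays where it is left.
- cucumber_mid (a point): Centre of the green cucumber piece standing upright on the counter: cylinder 40 mm diameter, 80 high, 0.1 kg; z along its axis.
- pusher_mid (a point): Middle (72.5 mm above the foot) of the pusher standing upright: white cylinder 40 mm diameter (foot edge bevelled) from the foot to 100 mm, then a teal grip 32 mm diameter from 100 to 145 mm; 0.15 kg. Cucumber and pusher may stand on either side of the slicer.
- vinegar: Bystander: tall amber glass vinegar bottle, 84 mm across, 250 high; origin at the centre of its underside.
- sauce: Bystander: dark brown sauce bottle with green cap, 62 mm across, 190 high; origin at the centre of its underside.
- tub: Bystander: orange-labelled food tin, 100 mm across, 100 high; origin at the centre of its underside.
- spice: Bystander: brown spice jar with dark cap, 64 mm across, 90 high; origin at the centre of its underside.
- lemon: Bystander: half lemon lying on its cut face, 62 mm across, 45 high; origin at the centre of its underside.
- tub_lid: Bystander: grey round lid lying flat, 104 mm across, 8 thick; origin at the centre of its underside.
- measure: Bystander: yellow measuring cup, 76 mm across, 45 high, flat handle along its +y; origin at the centre of its underside.

How it is judged:
On the way, in this order (a step that is already met when the one before it is completed fails the run):
1. the shut flap is pressed down past its click (value of joint flap below -0.03 rad), for 0.02 s.
2. the rising flap is caught: it bears on the robot while between 0.3 and 1.3 rad (value of joint flap between 0.3 and 1.3 rad and contact force between any of the arm, the fingers and slicer above 0.1 N), for 0.1 s.
3. the flap is open past 1.6 rad (value of joint flap above 1.6 rad), for 0.2 s.
4. the cucumber piece stands in the chute (horizontal distance between cucumber_mid and chute_mouth below 0.016 m and z of cucumber_mid in the frame of chute_mouth below -0.045 m and angle between cucumber_mid's own z axis and vertical below 0.3 rad), for 0.2 s.
5. the pusher has pressed the cucumber and feed plate fully home (all of step 4 and value of joint feed_plate above 0.0215 m and horizontal distance between pusher_mid and chute_mouth below 0.03 m and z of pusher_mid in the frame of chute_mouth below 0.045 m and angle between pusher_mid's own z axis and vertical below 0.35 rad and contact force between pusher and cucumber above 0.3 N), for 0.1 s.
At the end, for the whole second after the job is handed in: Flap over 1.6 rad open; feed plate over 21.5 mm down; cucumber upright in the chute (16 mm of its axis, centre 45 mm or more below the rim); pusher standing in the chute on it (30 mm, tilt under 0.35 rad, middle under 45 mm above the rim); both at rest; bystanders not shifted (all of step 4 and value of joint flap above 1.6 rad and value of joint feed_plate above 0.0215 m and horizontal distance between pusher_mid and chute_mouth below 0.03 m and z of pusher_mid in the frame of chute_mouth below 0.045 m and angle between pusher_mid's own z axis and vertical below 0.35 rad and linear speed of each of pusher, cucumber below 0.02 m/s and contact force between pusher and cucumber above 0.2 N); the robot touches nothing.
It fails at once if the flap flies up uncaught (over 3.5 rad/s between 0.4 and 1.3 rad) (value of joint flap between 0.4 and 1.3 rad and velocity of joint flap above 3.5 rad/s).
It fails at once if a bystander is shifted by more than 40 mm (distance of any of vinegar, sauce, tub, spice, lemon, tub_lid, measure from where it was at the start of the episode above 0.04 m).
It also fails if it takes over 72 s, if anything falls off the work surface, if the arm or the gripper's body presses on something with over 40 N, if the wrist force passes 120 N, or if a joint passes its speed limit or range.

ROBOT

A 7-joint arm with a two-finger parallel gripper is mounted at the origin on the work surface. World frame = base frame: x ahead of the robot, y to its left, z up, the work surface at z = 0. Lengths are in m, angles in rad, forces in N, time in s.
With the tool pointing down it reaches from about 0.425 to 0.875 m from the base axis. Payload 4.7 kg.
Tool frame: the origin (TCP) lies midway between the tips of the shut fingers; the grasp point (between the pads) lies 19 mm behind it; x points along the fingers, y is the direction in which the jaws open and shut, and the axes are right-handed (so a half turn about x gives the same grasp; the last joint's range is limited). The gripper opens to 87 mm and grips with 3 to 60 N. Pads are 19 mm wide; open, the fingers measure 117 mm over their backs; the gripper's body (75 mm by 190 mm) begins 51 mm behind the grasp point.
Start: joints at [-1.107, 0.321, -0.07, 1.45, 0.023, 1.371, -0.057], TCP at [0.283, 0.585, 0.223] pointing down, gripper open.
Joint ranges: [-2.86, 2.86], [-0.3, 2.09], [-1.38, 1.24], [0.06, 2.45], [-1.56, 4.7], [0.09, 2.05], [-2.69, 2.69]. Speed limits (rad/s): [2.57, 2.57, 3.14, 3.14, 3.14, 3.14, 3.14].

INTERFACE

Orientations are given as a rotation vector (axis times angle).
In Python, from bench import ctrl gives the robot as it stands. The module is installed in compiled form; this text tells all that it offers.
- The arm moves only by the shell command python3 -m jog 'ROWS' [FORCE]. ROWS is JSON, a list of rows, each an object with "rot": the turn, a rotation vector about the tool's x, y, z in units of 5 degrees (1.0 is 5 degrees), a list of three; "travel": the shift along the tool's x, y, z in units of 0.3 m (1.0 is 0.3 m), a list of three; "jaw": the closure, from -1 (fully open) to 1 (shut), so that 0 is half open. In form: [{"rot": [ax, ay, az], "travel": [tx, ty, tz], "jaw": jaw}, ...]. A call has 1 to 8 rows; each row shifts and turns the commanded pose from where the row before left it, along the tool's axes as they then stand; what a row does not reach is not made up. A row lasts 1/10 s, in which the tool goes at most 50 mm and 8.59 degrees, less where a joint would pass 70% of its speed; a pose out of reach is approached as far as the arm can. A call with a number of a shift or a turn outside -1 to 1 is refused whole. A call with a gripper value outside its range is refused whole. The fingers move at their own pace and stop on an object; FORCE is the grip in N (left out, the last holds). Time passes only in rows, so rows that do not move let the fingers close. It gives the time, the measured TCP pose, the force and the opening at its end, in the units of the state.
- ctrl.get_state(): the state, without advancing time (a new reading comes with each control period).
- ctrl.get_image(name): name is "side" or "top" or "wrist"; returns the picture (384x512x3 uint8, red, green, blue); there is no depth.
- ctrl.camera_model(name): a dict with "mtx" (3x3 intrinsics, pixels), "extrinsics" (4x4, takes a point from world to camera coordinates); the wrist camera has in their place "hand_eye" (4x4, takes a point from camera to tool coordinates, whose origin is the TCP and whose axes are the tool frame's). Camera axes: x right, y up, looking along -z (the intrinsics and any distortion apply to the point x, -y, -z); pixel columns grow to the right and rows downward; lengths in m; the calibration is good to about 2 mm. A picture is of the moment at which its call begins: read the wrist's pose just before it. camera_model takes no time and is no camera call.
- ctrl.close_job(): hands the job in, once; it reports no verdict.
The state is a dict: "time": time; "joint_positions": joint angles; "qd": joint speeds; "joint_torque": joint torques, N m; "position": TCP position; "tool_rot": TCP orientation; "ft_force": force on the tool from outside, world axes, zero at the start; "torque": the same for the moment, N m; "grip_width": opening from 0.0 (shut) to 1.0 (fully open).
Only numpy, scipy, OpenCV 4.12 (cv2) and the standard library are available. Lean on these libraries where they do the work, as an engineer would, in place of code of your own. Each camera call takes 0.05 s, during which the arm holds its last target.

## Working session

There is one attempt and no reset: what is moved stays moved. The work goes in short steps, Python scripts to look and compute and a shell command to move; the robot and the scene stay as the last step left them, time stands still between calls to the robot, and variables do not carry over. Pictures are saved under pics/ and viewed, and the job is handed in when it is done.

```bash
mkdir -p pics
python3 - <<'E'
from bench import ctrl
import cv2,numpy as np
np.set_printoptions(precision=4,suppress=True)
s=ctrl.get_state();print(s)
for n in("side","top","wrist"):
    print(n,ctrl.camera_model(n))
    cv2.imwrite(f"pics/{n}0.png",ctrl.get_image(n)[:,:,::-1])
E
```

```text
{'time': 0.0, 'joint_positions': array([-1.1069,  0.3218, -0.0701,  1.4517,  0.0226,  1.3708, -0.0569]), 'qd': array([-0.0028,  0.0012, -0.0007, -0.0016,  0.0014,  0.0008,  0.0009]), 'joint_torque': array([ -0.0003, -49.1282,  -0.404 , -31.2524,  -0.0639,   0.044 ,
         0.0002]), 'position': array([0.2824, 0.5848, 0.2215]), 'tool_rot': array([ 0.3512,  1.5422, -0.3542]), 'ft_force': array([ 0.3891,  0.1016, -0.0393]), 'torque': array([-0.0031, -0.0248,  0.0064]), 'grip_width': 0.9979238813512104}
side {'mtx': array([[360.7743,   0.    , 257.1306],
       [  0.    , 360.7743, 187.3408],
       [  0.    ,   0.    ,   1.    ]]), 'extrinsics': array([[ 0.7993, -0.6008, -0.0152, -0.4533],
       [ 0.3146,  0.3967,  0.8623, -0.303 ],
       [-0.512 , -0.694 ,  0.5061, -0.8558],
       [ 0.    ,  0.    ,  0.    ,  1.    ]])}
top {'mtx': array([[411.2795,   0.    , 255.0479],
       [  0.    , 411.2795, 192.5497],
       [  0.    ,   0.    ,   1.    ]]), 'extrinsics': array([[-0.0794, -0.9968,  0.0014,  0.0433],
       [ 0.9757, -0.0775,  0.2049, -0.5683],
       [-0.2041,  0.0177,  0.9788, -1.3381],
       [ 0.    ,  0.    ,  0.    ,  1.    ]])}
wrist {'mtx': array([[342.8655,   0.    , 253.3682],
       [  0.    , 342.8655, 191.5422],
       [  0.    ,   0.    ,   1.    ]]), 'hand_eye': array([[-0.0001,  0.2417, -0.9704, -0.163 ],
       [ 1.    ,  0.0017,  0.0003,  0.0004],
       [ 0.0018, -0.9703, -0.2417, -0.0657],
       [ 0.    ,  0.    ,  0.    ,  1.    ]])}
```

View pics/side0.png

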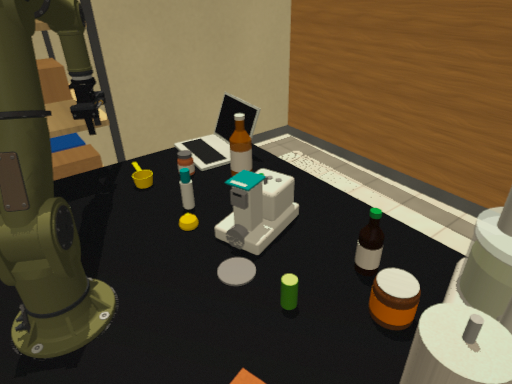

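View pics/top0.png

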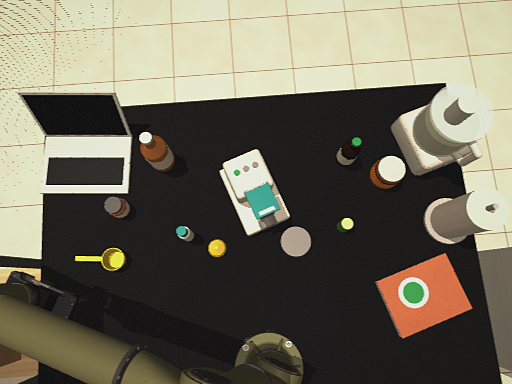

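View pics/wrist0.png

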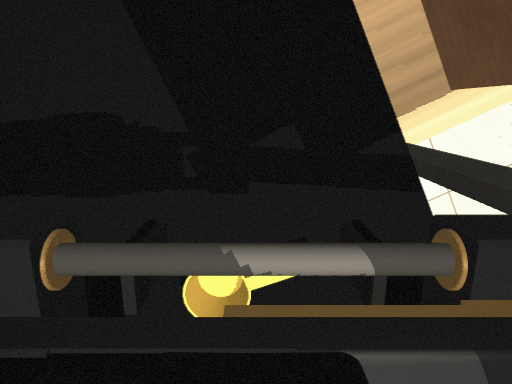

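Run:
```python
import cv2,numpy as np
t=cv2.imread('pics/top0.png');s=cv2.imread('pics/side0.png')
def crop(im,x,y,w,h,k,n):
    c=cv2.resize(im[y:y+h,x:x+w],None,fx=k,fy=k,interpolation=cv2.INTER_CUBIC)
    for i in range(0,w,10): cv2.putText(c,str(x+i),(i*k,8),0,.3,(255,255,255),1);cv2.line(c,(i*k,10),(i*k,14),(0,0,255),1)
    for i in range(0,h,10): cv2.putText(c,str(y+i),(0,i*k+4),0,.3,(255,255,255),1);cv2.line(c,(20,i*k),(24,i*k),(0,0,255),1)
    cv2.imwrite(n,c)
crop(t,165,140,130,105,6,'pics/t1.png')
crop(t,290,190,80,70,8,'pics/t2.png')
crop(s,160,145,150,110,5,'pics/s1.png')
crop(s,215,250,100,75,8,'pics/s2.png')
```

```text
(no output)
```

View pics/t1.png

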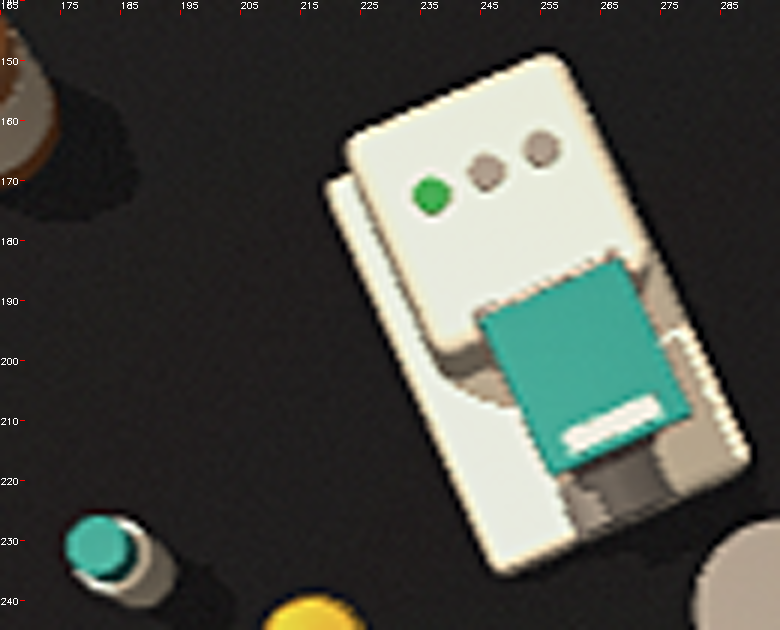

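View pics/t2.png

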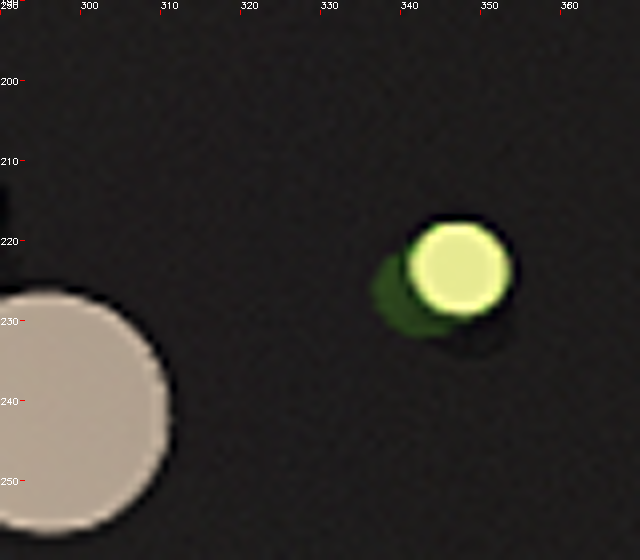

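View pics/s1.png

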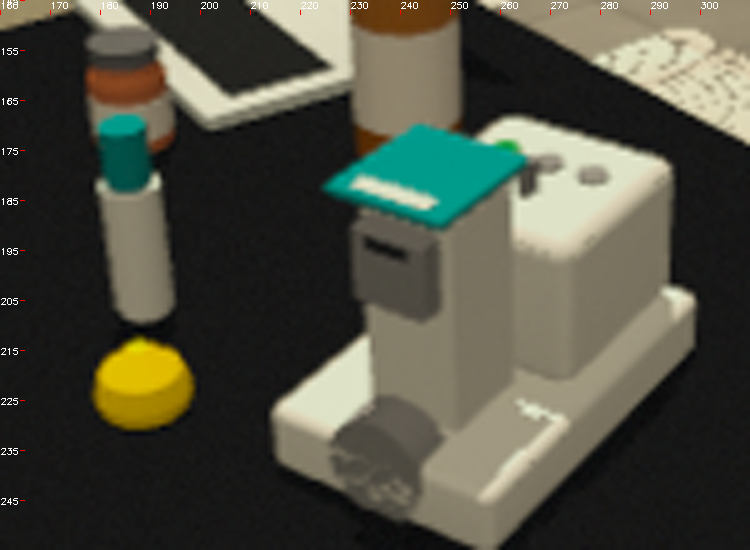

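View pics/s2.png

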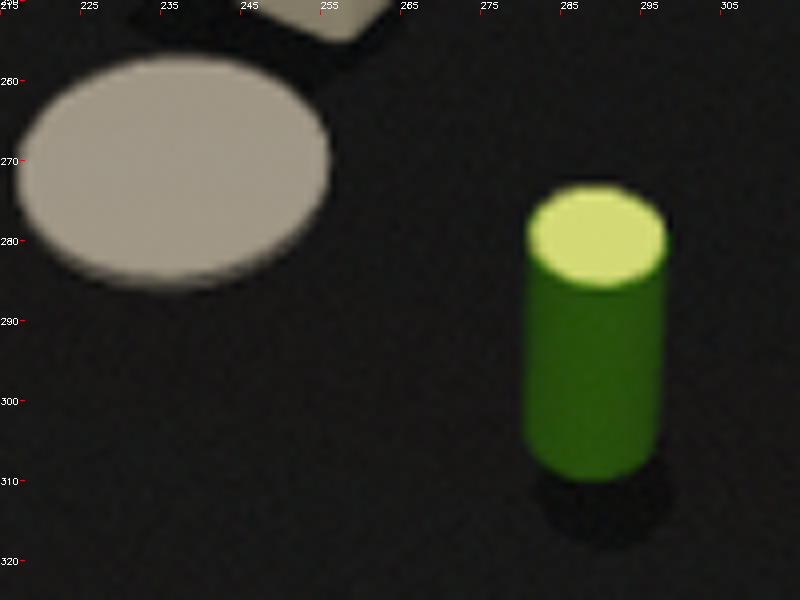

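```bash
cat > h.py <<'E'
import numpy as np,cv2
from bench import ctrl
from scipy.optimize import least_squares
from scipy.spatial.transform import Rotation as R
np.set_printoptions(precision=4,suppress=True)
def K(n):
    m=ctrl.camera_model(n); return m['mtx'],m
def proj(n,P,pose=None):
    k,m=K(n); P=np.atleast_2d(P)
    if n=='wrist':
        p,rv=pose; T=(P-p)@R.from_rotvec(rv).as_matrix(); H=m['hand_eye']; c=(T-H[:3,3])@H[:3,:3]
    else:
        E=m['extrinsics']; c=P@E[:3,:3].T+E[:3,3]
    return np.c_[k[0,2]+k[0,0]*c[:,0]/-c[:,2], k[1,2]-k[1,1]*c[:,1]/-c[:,2]]
def pt(obs,z,pose=None):
    f=lambda q:np.concatenate([(proj(n,[q[0],q[1],z],pose)-o).ravel() for n,o in obs])
    r=least_squares(f,[.6,0]); return r.x,f(r.x)
def unzoom(d,k,o): return np.array(o)+(np.array(d)+.5)/k-.5
E
python3 - <<'E'
from h import *
T=unzoom([(478,314),(622,260),(691,413),(554,474)],6,(165,140))
S=unzoom([(421,124),(527,156),(442,228),(323,187)],5,(160,145))
L=np.array([[.038,.04],[.038,-.04],[-.052,-.04],[-.052,.04]])
def W(q): c,s=np.cos(q[2]),np.sin(q[2]); return np.c_[L@np.array([[c,s],[-s,c]])+q[:2],np.full(4,.201)]
for nm,w in (('both',(1,1)),('top',(1,0)),('side',(0,1))):
    f=lambda q:np.concatenate([w[0]*(proj('top',W(q))-T).ravel(),w[1]*(proj('side',W(q))-S).ravel()])
    r=least_squares(f,[.6,0,0]);print(nm,r.x,f(r.x).round(2))
ct=unzoom((460,268),8,(290,190));cs=unzoom((597,236),8,(215,250))
print('cuc',pt([('top',ct),('side',cs)],.08))
p=unzoom((98,547),6,(165,140));q=unzoom((124,126),5,(160,145))
print('push',pt([('top',p),('side',q)],.145))
E
```

```text
both [ 0.521  -0.0177  0.3345] [ 0.27  0.31  0.26 -0.97  0.93  0.1  -0.48  0.5  -0.79 -0.62  1.04 -0.02
 -0.38 -0.63 -0.38 -0.42]
top [ 0.5211 -0.017   0.3321] [ 0.05  0.28  0.06 -0.95  0.67  0.15 -0.78  0.49 -0.   -0.    0.   -0.
 -0.   -0.   -0.   -0.  ]
side [ 0.52   -0.0197  0.3375] [ 0.    0.    0.   -0.    0.    0.    0.    0.   -0.74 -0.27  1.18  0.32
 -0.18 -0.2  -0.28  0.01]
cuc (array([ 0.4396, -0.2952]), array([-0.1171, -0.1347, -0.0367,  0.1719]))
push (array([0.45  , 0.2389]), array([ 0.3211, -0.3985, -0.5471, -0.3242]))
```

```bash
cat >> h.py <<'E'
SL=np.array([.521,-.0177]);YAW=.334
ex=np.array([np.cos(YAW),np.sin(YAW),0]);ey=np.array([-np.sin(YAW),np.cos(YAW),0])
def sp(x,y,z): return np.r_[SL,0]+ex*x+ey*y+np.array([0,0,z])
def goal_R(ydir): 
    x=np.array([0,0,-1.]); y=np.array(ydir)/np.linalg.norm(ydir); return np.c_[x,y,np.cross(x,y)]
def delta(P,Rg=None):
    s=ctrl.get_state(); Rm=R.from_rotvec(s['tool_rot']).as_matrix()
    if Rg is None: Rg=Rm
    rv=R.from_matrix(Rm.T@Rg).as_rotvec()
    d=np.array(P)-s['position']
    print('t',round(s['time'],2),'pos',s['position'],'F',s['ft_force'],'w',round(s['grip_width'],3))
    print(' rot units',np.degrees(rv)/5,'travel units now-axes',Rm.T@d/.3,'after-rot axes',Rg.T@d/.3)
E
python3 - <<'E'
from h import *
s=ctrl.get_state();print(R.from_rotvec(s['tool_rot']).as_matrix())
print(sp(-.04,0,.25))
delta(sp(-.04,0,.25),goal_R(ey));delta(sp(-.04,0,.25),goal_R(-ey))
E
```

```text
[[-0.0006  0.4348  0.9005]
 [-0.0014  0.9005 -0.4348]
 [-1.     -0.0015  0.0001]]
[ 0.4832 -0.0308  0.25  ]
t 0.15 pos [0.2825 0.5849 0.2217] F [-0.0695  0.2785  0.2305] w 1.007
 rot units [-8.9815 -0.0056  0.0166] travel units now-axes [-0.0919 -1.5576  1.4949] after-rot axes [-0.0943 -2.1584 -0.0407]
t 0.15 pos [0.2825 0.5849 0.2217] F [-0.0695  0.2785  0.2305] w 1.007
 rot units [27.0185  0.0206  0.007 ] travel units now-axes [-0.0919 -1.5576  1.4949] after-rot axes [-0.0943  2.1584  0.0407]
```

```bash
python3 -m jog '[{"rot":[-1,0,0],"travel":[-0.1,0,0],"jaw":1},{"rot":[-1,0,0],"travel":[-0.1,0,0],"jaw":1},{"rot":[-1,0,0],"travel":[0,0,0],"jaw":1},{"rot":[-1,0,0],"travel":[0,0,0],"jaw":1},{"rot":[-1,0,0],"travel":[0,0,0],"jaw":1},{"rot":[-1,0,0],"travel":[0,0,0],"jaw":1},{"rot":[-1,0,0],"travel":[0,0,0],"jaw":1},{"rot":[-1,0,0],"travel":[0,0,0],"jaw":1}]' 20
python3 -m jog '[{"rot":[-1,0,0],"travel":[0,-0.1,0],"jaw":1},{"rot":[0,0,0],"travel":[0,-0.15,-0.05],"jaw":1},{"rot":[0,0,0],"travel":[0,-0.15,-0.05],"jaw":1},{"rot":[0,0,0],"travel":[0,-0.15,-0.05],"jaw":1},{"rot":[0,0,0],"travel":[0,-0.15,-0.05],"jaw":1},{"rot":[0,0,0],"travel":[0,-0.15,-0.05],"jaw":1},{"rot":[0,0,0],"travel":[0,-0.15,0],"jaw":1},{"rot":[0,0,0],"travel":[0,-0.15,0],"jaw":1}]'
python3 -m jog '[{"rot":[0,0,0],"travel":[0,-0.15,0],"jaw":1},{"rot":[0,0,0],"travel":[0,-0.15,0],"jaw":1},{"rot":[0,0,0],"travel":[0,-0.15,0],"jaw":1},{"rot":[0,0,0],"travel":[0,-0.15,0],"jaw":1},{"rot":[0,0,0],"travel":[0,-0.15,0],"jaw":1},{"rot":[0,0,0],"travel":[0,-0.15,0],"jaw":1},{"rot":[0,0,0],"travel":[0,-0.1,0],"jaw":1},{"rot":[0,0,0],"travel":[0,0,0],"jaw":1}]'
python3 - <<'E'
from h import *
delta(sp(-.04,0,.25),goal_R(ey))
s=ctrl.get_state();print(list(s['position']),list(s['tool_rot']),s['joint_positions'])
cv2.imwrite("pics/w1.png",ctrl.get_image('wrist')[:,:,::-1])
cv2.imwrite("pics/s3.png",ctrl.get_image('side')[:,:,::-1])
E
```

```text
time: 0.95
position: [0.2826, 0.5851, 0.2821]
tool_rot: [-0.198, 1.562, 0.197]
ft_force: [-0.1, -0.3, 0.3]
grip_width: 0.357
time: 1.75
position: [0.3228, 0.2322, 0.2826]
tool_rot: [-0.264, 1.554, 0.264]
ft_force: [1.3, -0.5, 0.0]
grip_width: 0.004
time: 2.55
position: [0.4221, -0.0537, 0.2825]
tool_rot: [-0.258, 1.555, 0.256]
ft_force: [-0.4, 0.6, -0.1]
grip_width: 0.007
t 2.55 pos [ 0.4221 -0.0537  0.2825] F [-0.4485  0.613  -0.1491] w 0.007
 rot units [-0.0725  0.0001  0.0106] travel units now-axes [0.1084 0.0067 0.2173] after-rot axes [0.1084 0.0053 0.2174]
[np.float64(0.4221196638441624), np.float64(-0.05368370941674529), np.float64(0.28252051045389587)] [np.float64(-0.2578558177848507), np.float64(1.5552934840276647), np.float64(0.25642014208149927)] [-0.4273 -0.2245  0.4169  1.8813  0.0916  1.4663  1.8692]
```

View pics/w1.png

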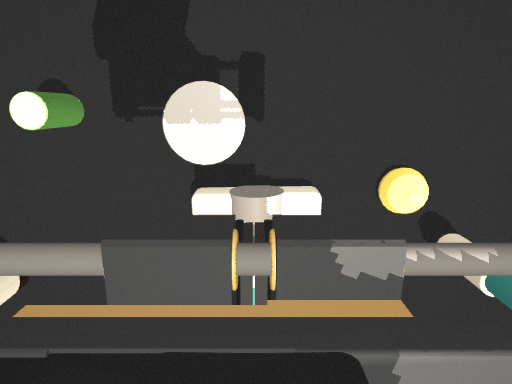

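View pics/s3.png

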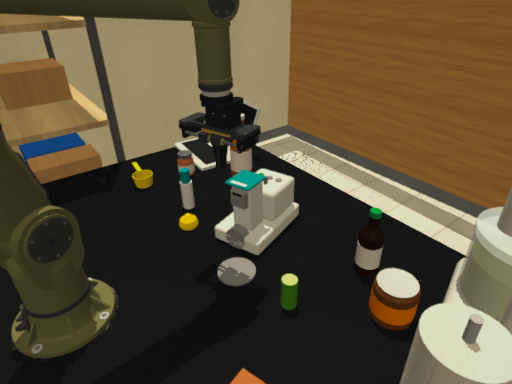

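Run:
```python
from h import *
im=cv2.imread('pics/w1.png')
pose=(np.array([0.42212,-0.05368,0.28252]),np.array([-0.257856,1.555293,0.25642]))
for z in(0,.045):
  print(z,proj('wrist',[sp(-.07,.08,z),sp(-.07,-.08,z)],pose))
print('cuc',proj('wrist',[[.4396,-.2952,.08],[.4396,-.2952,0]],pose))
print('push',proj('wrist',[[.45,.2389,.145]],pose))
c=cv2.resize(im[170:230,180:340],None,fx=5,fy=5,interpolation=cv2.INTER_CUBIC);cv2.imwrite('pics/w1a.png',c)
c=cv2.resize(im[80:140,0:100],None,fx=8,fy=8,interpolation=cv2.INTER_CUBIC);cv2.imwrite('pics/w1b.png',c)
```

```text
0 [[314.8312 183.4709]
 [194.6848 184.4074]]
0.045 [[321.3147 191.6612]
 [188.4636 192.6889]]
cuc [[ 27.4431 110.6968]
 [ 67.9309 109.8652]]
push [[526.7378 300.9919]]
```

View pics/w1a.png

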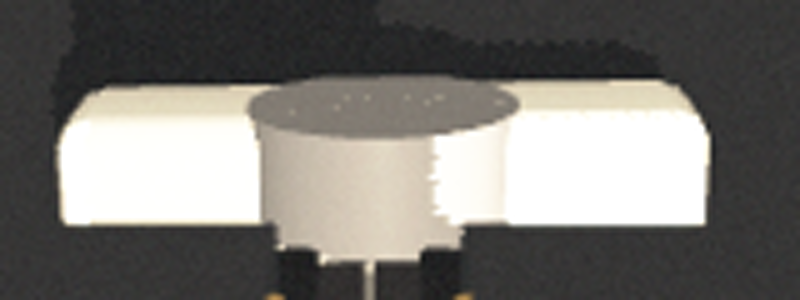

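View pics/w1b.png

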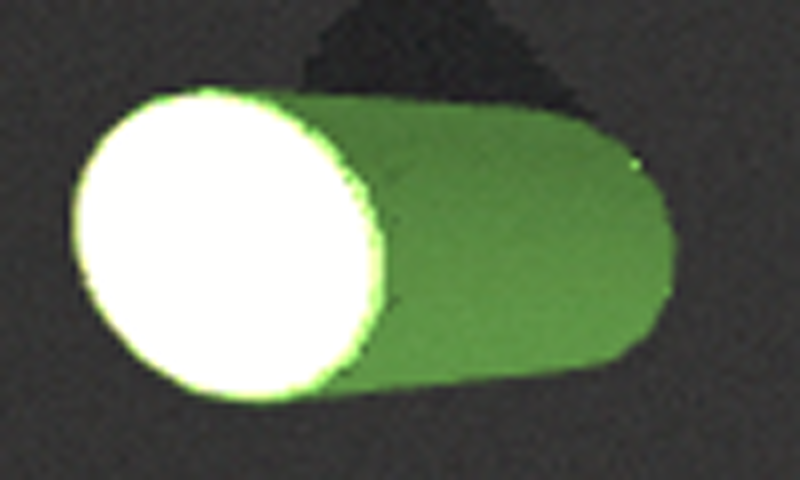

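```bash
sed -i 's/^SL=.*/SL=np.array([.5207,-.0168]);YAW=.334/' h.py
python3 - <<'E'
from h import *
delta(sp(-.038,0,.208),goal_R(ey))
E
```

```text
t 2.65 pos [ 0.4215 -0.0491  0.2823] F [0.34   0.859  0.2486] w 0.007
 rot units [ 0.0034 -0.0041 -0.0108] travel units now-axes [ 0.2476 -0.0071  0.2211] after-rot axes [ 0.2477 -0.0068  0.221 ]
```

```bash
python3 -m jog '[{"rot":[0,0,0],"travel":[0,0,0.11],"jaw":1},{"rot":[0,0,0],"travel":[0,0,0.11],"jaw":1},{"rot":[0,0,0],"travel":[0.1,0,0],"jaw":1},{"rot":[0,0,0],"travel":[0.08,0,0],"jaw":1},{"rot":[0,0,0],"travel":[0.05,0,0],"jaw":1},{"rot":[0,0,0],"travel":[0,0,0],"jaw":1},{"rot":[0,0,0],"travel":[0,0,0],"jaw":1}]'
python3 - <<'E'
from h import *
delta(sp(-.038,0,.196),goal_R(ey))
cv2.imwrite("pics/s4.png",cv2.resize(ctrl.get_image('side')[130:230,190:310,::-1],None,fx=6,fy=6))
E
```

```text
time: 3.35
position: [0.4839, -0.0261, 0.2139]
tool_rot: [-0.265, 1.555, 0.265]
ft_force: [0.2, 0.6, 0.2]
grip_width: 0.006
t 3.35 pos [ 0.4839 -0.0261  0.2139] F [0.1829 0.5516 0.1562] w 0.006
 rot units [ 0.0415  0.0003 -0.0042] travel units now-axes [ 0.0596 -0.0109 -0.0008] after-rot axes [ 0.0596 -0.0109 -0.0007]
```

View pics/s4.png

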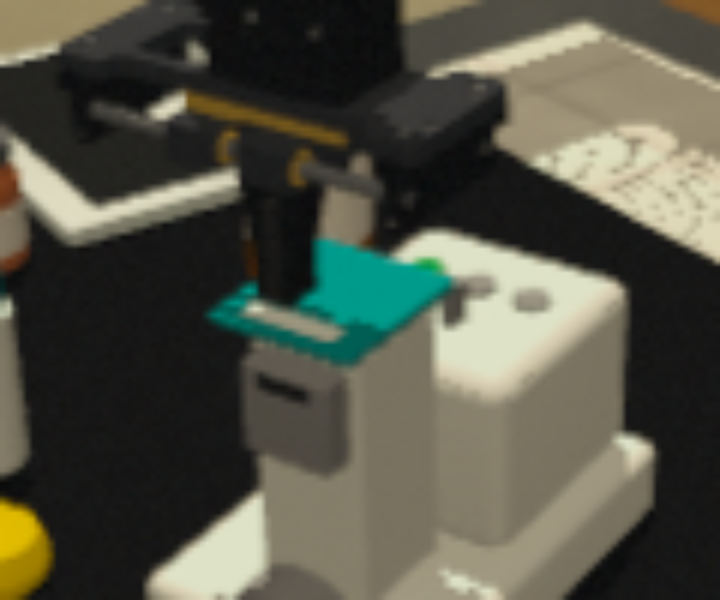

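```bash
python3 -m jog '[{"rot":[0,0,0],"travel":[0.02,-0.01,0],"jaw":1},{"rot":[0,0,0],"travel":[0.014,0,0],"jaw":1},{"rot":[0,0,0],"travel":[0,0,0],"jaw":1},{"rot":[0,0,0],"travel":[0,0,0],"jaw":1}]'
python3 -m jog '[{"rot":[0,0,0],"travel":[0.007,0,0],"jaw":1},{"rot":[0,0,0],"travel":[0.004,0,0],"jaw":1},{"rot":[0,0,0],"travel":[0,0,0],"jaw":1}]'
python3 -m jog '[{"rot":[0,0,0],"travel":[0.005,0,0],"jaw":1},{"rot":[0,0,0],"travel":[0,0,0],"jaw":1}]'
```

```text
time: 3.8
position: [0.485, -0.0302, 0.2034]
tool_rot: [-0.263, 1.555, 0.263]
ft_force: [-0.7, -0.0, 0.4]
grip_width: 0.01
time: 4.1
position: [0.4853, -0.0302, 0.2004]
tool_rot: [-0.263, 1.554, 0.263]
ft_force: [-0.9, -0.0, 1.8]
grip_width: 0.005
time: 4.3
position: [0.4852, -0.0303, 0.1991]
tool_rot: [-0.263, 1.554, 0.263]
ft_force: [-1.1, -0.7, 5.1]
grip_width: 0.006
```

```bash
python3 -m jog '[{"rot":[0,0,0],"travel":[0.006,0,0],"jaw":1},{"rot":[0,0,0],"travel":[0,0,0],"jaw":1}]'
python3 -m jog '[{"rot":[0,0,0],"travel":[0.005,0,0],"jaw":1},{"rot":[0,0,0],"travel":[0,0,0],"jaw":1}]'
```

```text
time: 4.5
position: [0.4851, -0.0303, 0.1972]
tool_rot: [-0.263, 1.554, 0.263]
ft_force: [-1.9, -0.3, 5.5]
grip_width: 0.008
time: 4.7
position: [0.485, -0.0303, 0.1955]
tool_rot: [-0.263, 1.555, 0.263]
ft_force: [-1.8, -0.8, 3.9]
grip_width: 0.001
```

```bash
python3 -m jog '[{"rot":[0,0,0],"travel":[0.003,0,0],"jaw":1},{"rot":[0,0,0],"travel":[0,0,0],"jaw":1}]'
python3 - <<'E'
from h import *
s=ctrl.get_state();print(s['position'],s['ft_force'])
p=s['position']
x0=(p-sp(0,0,0))@ex*1e3; z0=p[2]*1e3; print(x0,(p-sp(0,0,0))@ey)
prev=(x0,z0)
for i,th in enumerate(np.arange(0.0,1.75,.1)):
    r=84-22*min(th/1.4,1)
    cx=38-r*np.cos(th)+8*np.sin(th); cz=193+r*np.sin(th)+8*np.cos(th)
    q=(cx+9.5,cz)
    print(round(th,2),'TCP x %.1f z %.1f'%q,'rows tx %.3f tz %.3f'%(-(q[1]-prev[1])/300,(q[0]-prev[0])/300)); prev=q
E
```

```text
time: 4.9
position: [0.4851, -0.0304, 0.1947]
tool_rot: [-0.263, 1.554, 0.263]
ft_force: [-0.9, -0.7, 6.1]
grip_width: 0.009
[ 0.4851 -0.0304  0.1947] [-0.9459 -0.6643  6.1146]
-38.070946648039275 -0.0011357498079667089
0.0 TCP x -36.5 z 201.0 rows tx -0.021 tz 0.005
0.1 TCP x -33.7 z 209.2 rows tx -0.027 tz 0.009
0.2 TCP x -30.2 z 216.9 rows tx -0.026 tz 0.012
0.3 TCP x -25.9 z 224.1 rows tx -0.024 tz 0.014
0.4 TCP x -21.0 z 230.6 rows tx -0.022 tz 0.016
0.5 TCP x -15.5 z 236.5 rows tx -0.020 tz 0.018
0.6 TCP x -9.5 z 241.7 rows tx -0.017 tz 0.020
0.7 TCP x -3.2 z 246.1 rows tx -0.015 tz 0.021
0.8 TCP x 3.5 z 249.8 rows tx -0.012 tz 0.022
0.9 TCP x 10.3 z 252.7 rows tx -0.010 tz 0.023
1.0 TCP x 17.3 z 254.8 rows tx -0.007 tz 0.023
1.1 TCP x 24.4 z 256.1 rows tx -0.004 tz 0.023
1.2 TCP x 31.4 z 256.6 rows tx -0.002 tz 0.023
1.3 TCP x 38.2 z 256.4 rows tx 0.001 tz 0.023
1.4 TCP x 44.8 z 255.5 rows tx 0.003 tz 0.022
1.5 TCP x 51.1 z 255.4 rows tx 0.000 tz 0.021
1.6 TCP x 57.3 z 254.7 rows tx 0.002 tz 0.021
1.7 TCP x 63.4 z 253.5 rows tx 0.004 tz 0.020
```

```bash
python3 -m jog '[{"rot":[0,0,0],"travel":[-0.011,0,0.003],"jaw":1},{"rot":[0,0,0],"travel":[-0.01,0,0.003],"jaw":1},{"rot":[0,0,0],"travel":[-0.013,0,0.004],"jaw":1},{"rot":[0,0,0],"travel":[-0.013,0,0.005],"jaw":1},{"rot":[0,0,0],"travel":[-0.013,0,0.006],"jaw":1},{"rot":[0,0,0],"travel":[-0.013,0,0.006],"jaw":1}]'
python3 - <<'E'
from h import *
delta(sp(-.0302,0,.2169),goal_R(ey))
cv2.imwrite("pics/s5.png",cv2.resize(ctrl.get_image('side')[130:230,190:310,::-1],None,fx=6,fy=6))
E
```

```text
time: 5.5
position: [0.493, -0.0274, 0.2166]
tool_rot: [-0.263, 1.554, 0.263]
ft_force: [-0.7, 0.1, 0.7]
grip_width: 0.004
t 5.5 pos [ 0.493  -0.0274  0.2166] F [-0.6905  0.0931  0.6541] w 0.004
 rot units [ 0.0198  0.004  -0.0001] travel units now-axes [-0.0009  0.003  -0.0018] after-rot axes [-0.0009  0.003  -0.0018]
```

View pics/s5.png

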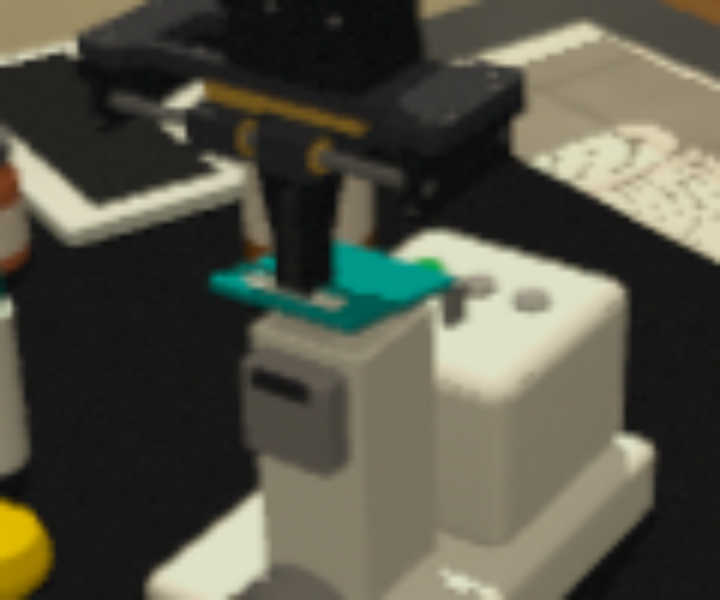

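```bash
python3 -m jog '[{"rot":[0,0,0],"travel":[-0.012,0,0.007],"jaw":1},{"rot":[0,0,0],"travel":[-0.012,0,0.007],"jaw":1},{"rot":[0,0,0],"travel":[-0.011,0,0.008],"jaw":1},{"rot":[0,0,0],"travel":[-0.011,0,0.008],"jaw":1},{"rot":[0,0,0],"travel":[-0.01,0,0.009],"jaw":1},{"rot":[0,0,0],"travel":[-0.01,0,0.009],"jaw":1},{"rot":[0,0,0],"travel":[-0.009,0,0.01],"jaw":1},{"rot":[0,0,0],"travel":[-0.008,0,0.01],"jaw":1}]'
python3 -m jog '[{"rot":[0,0,0],"travel":[-0.008,0,0.01],"jaw":1},{"rot":[0,0,0],"travel":[-0.007,0,0.011],"jaw":1},{"rot":[0,0,0],"travel":[-0.006,0,0.011],"jaw":1},{"rot":[0,0,0],"travel":[-0.006,0,0.011],"jaw":1},{"rot":[0,0,0],"travel":[-0.005,0,0.011],"jaw":1},{"rot":[0,0,0],"travel":[-0.005,0,0.012],"jaw":1},{"rot":[0,0,0],"travel":[-0.004,0,0.012],"jaw":1},{"rot":[0,0,0],"travel":[-0.003,0,0.011],"jaw":1}]'
python3 - <<'E'
from h import *
delta(sp(.0173,0,.2548),goal_R(ey))
cv2.imwrite("pics/s6.png",cv2.resize(ctrl.get_image('side')[130:230,190:310,::-1],None,fx=6,fy=6))
E
```

```text
time: 6.35
position: [0.5123, -0.0207, 0.2414]
tool_rot: [-0.263, 1.554, 0.263]
ft_force: [-0.3, -0.1, 0.9]
grip_width: 0.004
time: 7.15
position: [0.5375, -0.0119, 0.2545]
tool_rot: [-0.263, 1.554, 0.263]
ft_force: [0.7, 0.8, 0.6]
grip_width: 0.005
t 7.15 pos [ 0.5375 -0.0119  0.2545] F [0.735  0.7676 0.5847] w 0.005
 rot units [0.0193 0.0023 0.0006] travel units now-axes [-0.0012  0.0029 -0.0007] after-rot axes [-0.0012  0.0029 -0.0007]
```

View pics/s6.png

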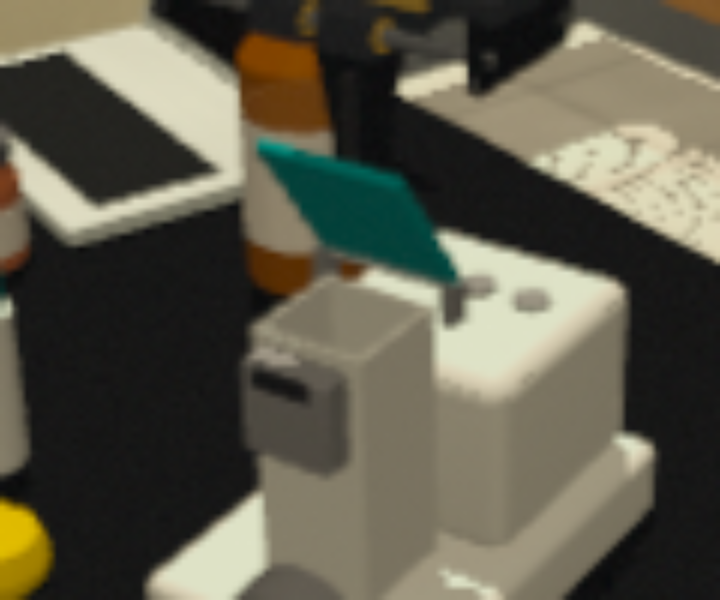

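```bash
python3 -m jog '[{"rot":[0,0,0],"travel":[-0.002,0,0.011],"jaw":1},{"rot":[0,0,0],"travel":[-0.002,0,0.012],"jaw":1},{"rot":[0,0,0],"travel":[0,0,0.012],"jaw":1},{"rot":[0,0,0],"travel":[0,0,0.012],"jaw":1},{"rot":[0,0,0],"travel":[0,0,0.012],"jaw":1},{"rot":[0,0,0],"travel":[0,0,0.012],"jaw":1},{"rot":[0,0,0],"travel":[0,0,0.012],"jaw":1},{"rot":[0,0,0],"travel":[0,0,0.012],"jaw":1}]'
python3 -m jog '[{"rot":[0,0,0],"travel":[0,0,0.012],"jaw":1},{"rot":[0,0,0],"travel":[0,0,0.012],"jaw":1},{"rot":[0,0,0],"travel":[0,0,0.012],"jaw":1},{"rot":[0,0,0],"travel":[0,0,0.012],"jaw":1},{"rot":[0,0,0],"travel":[0,0,0.012],"jaw":1},{"rot":[0,0,0],"travel":[0,0,0.012],"jaw":1},{"rot":[0,0,0],"travel":[0,0,0.012],"jaw":1},{"rot":[0,0,0],"travel":[0,0,0.012],"jaw":1}]'
python3 -m jog '[{"rot":[0,0,0],"travel":[0,0,0.015],"jaw":1},{"rot":[0,0,0],"travel":[0,0,0.015],"jaw":1},{"rot":[0,0,0],"travel":[0,0,0.02],"jaw":1},{"rot":[0,0,0],"travel":[0,0,0.02],"jaw":1},{"rot":[0,0,0],"travel":[0,0,0.02],"jaw":1},{"rot":[0,0,0],"travel":[0,0,0],"jaw":1}]'
python3 - <<'E'
from h import *
delta(sp(.095,0,.2548),goal_R(ey))
cv2.imwrite("pics/s7.png",cv2.resize(ctrl.get_image('side')[130:230,190:310,::-1],None,fx=6,fy=6))
E
```

```text
time: 8.0
position: [0.5644, -0.0025, 0.2555]
tool_rot: [-0.263, 1.555, 0.263]
ft_force: [0.7, 0.3, 1.6]
grip_width: 0.004
time: 8.8
position: [0.5915, 0.0069, 0.2555]
tool_rot: [-0.263, 1.555, 0.263]
ft_force: [1.0, -0.4, -0.2]
grip_width: 0.006
time: 9.4
position: [0.6174, 0.0162, 0.2553]
tool_rot: [-0.264, 1.555, 0.264]
ft_force: [-0.9, 0.4, -0.1]
grip_width: 0.006
t 9.4 pos [0.6174 0.0162 0.2553] F [-0.8718  0.4261 -0.1175] w 0.006
 rot units [ 0.025  -0.0022  0.0015] travel units now-axes [ 0.0016  0.0017 -0.0239] after-rot axes [ 0.0016  0.0016 -0.0239]
```

View pics/s7.png

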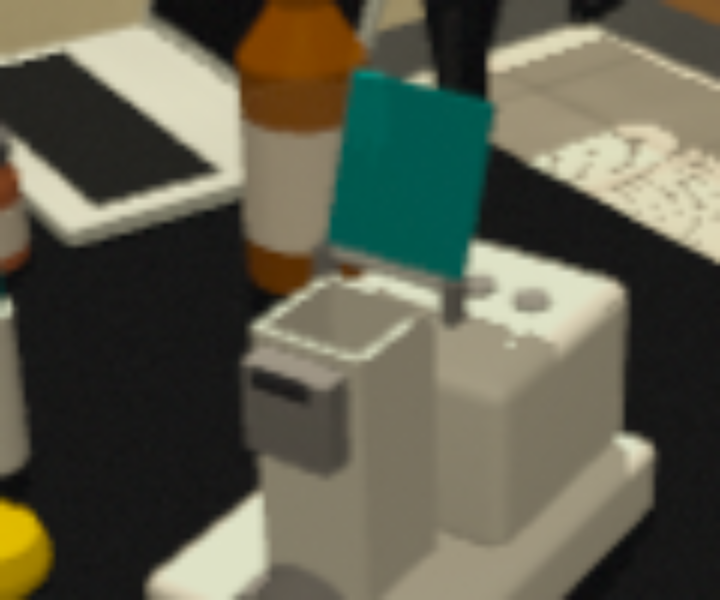

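```bash
python3 -m jog '[{"rot":[0,0,0],"travel":[-0.02,0,0.04],"jaw":1},{"rot":[0,0,0],"travel":[-0.1,0,0],"jaw":1},{"rot":[0,0,0],"travel":[-0.13,0,0],"jaw":1},{"rot":[0,0,0],"travel":[-0.1,0,0],"jaw":1},{"rot":[0,0,0],"travel":[0,0,0],"jaw":-1}]'
python3 - <<'E'
from h import *
delta([.4394,-.2946,.20],goal_R(ey))
E
```

```text
time: 9.95
position: [0.6297, 0.0191, 0.366]
tool_rot: [-0.263, 1.546, 0.262]
ft_force: [-0.7, -0.8, 0.9]
grip_width: 0.041
t 9.95 pos [0.6297 0.0191 0.366 ] F [-0.729  -0.8478  0.884 ] w 0.041
 rot units [0.0141 0.0934 0.0236] travel units now-axes [ 0.5471 -0.7778 -0.9475] after-rot axes [ 0.5532 -0.7801 -0.942 ]
```

```bash
python3 -m jog '[{"rot":[0,0,0],"travel":[0,-0.1,-0.09],"jaw":-1},{"rot":[0,0,0],"travel":[0,-0.11,-0.1],"jaw":-1},{"rot":[0,0,0],"travel":[0,-0.11,-0.11],"jaw":-1},{"rot":[0,0,0],"travel":[0,-0.1,-0.11],"jaw":-1},{"rot":[0,0,0],"travel":[0,-0.1,-0.12],"jaw":-1},{"rot":[0,0,0],"travel":[0,-0.1,-0.12],"jaw":-1},{"rot":[0,0,0],"travel":[0,-0.08,-0.13],"jaw":-1},{"rot":[0,0,0],"travel":[0,-0.08,-0.13],"jaw":-1}]'
python3 -m jog '[{"rot":[0,0,0],"travel":[0.1,0,-0.02],"jaw":-1},{"rot":[0,0,0],"travel":[0.15,0,0],"jaw":-1},{"rot":[0,0,0],"travel":[0.15,0,0],"jaw":-1},{"rot":[0,0,0],"travel":[0.1,0,0],"jaw":-1},{"rot":[0,0,0],"travel":[0,0,0],"jaw":-1},{"rot":[0,0,0],"travel":[0,0,0],"jaw":-1}]'
python3 - <<'E'
from h import *
delta([.4394,-.2946,.052],goal_R(ey))
s=ctrl.get_state();pose=(s['position'],s['tool_rot'])
print(list(pose[0]),list(pose[1]),proj('wrist',[[.4394,-.2946,.08]],pose))
cv2.imwrite("pics/w2.png",ctrl.get_image('wrist')[:,:,::-1])
t=ctrl.get_image('top')[:,:,::-1];cv2.imwrite("pics/top2.png",t)
cv2.imwrite("pics/t3.png",cv2.resize(t[165:235,230:300],None,fx=8,fy=8,interpolation=cv2.INTER_CUBIC))
E
```

```text
time: 10.75
position: [0.4456, -0.2925, 0.3599]
tool_rot: [-0.263, 1.555, 0.264]
ft_force: [0.2, -0.2, 0.8]
grip_width: 0.744
time: 11.35
position: [0.4416, -0.2932, 0.2109]
tool_rot: [-0.263, 1.555, 0.263]
ft_force: [0.7, 0.0, 1.1]
grip_width: 0.996
t 11.35 pos [ 0.4416 -0.2932  0.2109] F [0.7119 0.0092 1.0504] w 0.996
 rot units [ 0.016  -0.0032 -0.0018] travel units now-axes [ 0.5298 -0.002  -0.0082] after-rot axes [ 0.5298 -0.002  -0.0084]
[np.float64(0.44158166294246687), np.float64(-0.2932218557420828), np.float64(0.2109460076497388)] [np.float64(-0.2631218459376497), np.float64(1.5550278970160574), np.float64(0.2632970294649582)] [[252.3969 180.1212]]
```

View pics/w2.png

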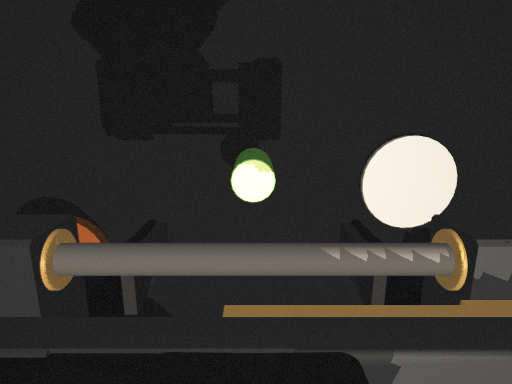

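View pics/t3.png

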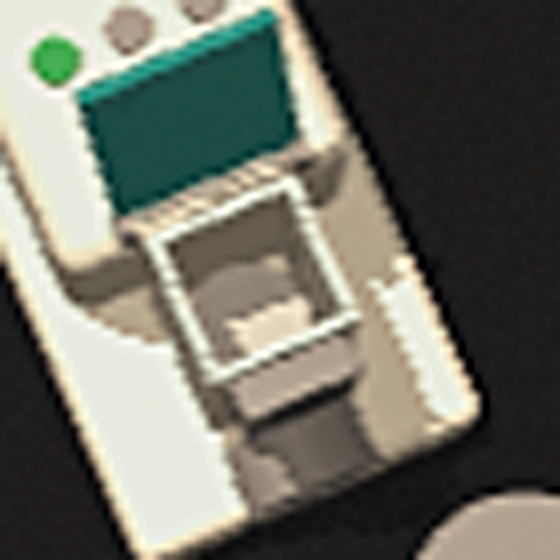

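```bash
python3 - <<'E'
from h import *
T=unzoom([(147,240),(292,178),(358,318),(213,382)],8,(230,165))
L=np.array([[.031,.031],[.031,-.031],[-.031,-.031],[-.031,.031]])
def W(q): c,s=np.cos(q[2]),np.sin(q[2]); return np.c_[L@np.array([[c,s],[-s,c]])+q[:2],np.full(4,.185)]
f=lambda q:(proj('top',W(q))-T).ravel()
r=least_squares(f,[.6,0,0]);print(r.x,f(r.x).round(2))
E
python3 -m jog '[{"rot":[0,0,0],"travel":[0.12,0,-0.008],"jaw":-1},{"rot":[0,0,0],"travel":[0.13,0,0],"jaw":-1},{"rot":[0,0,0],"travel":[0.13,0,0],"jaw":-1},{"rot":[0,0,0],"travel":[0.1,0,0],"jaw":-1},{"rot":[0,0,0],"travel":[0.05,0,0],"jaw":-1},{"rot":[0,0,0],"travel":[0,0,0],"jaw":-1},{"rot":[0,0,0],"travel":[0,0,0],"jaw":1},{"rot":[0,0,0],"travel":[0,0,0],"jaw":1}]' 20
python3 -m jog '[{"rot":[0,0,0],"travel":[0,0,0],"jaw":1},{"rot":[0,0,0],"travel":[0,0,0],"jaw":1},{"rot":[0,0,0],"travel":[0,0,0],"jaw":1},{"rot":[0,0,0],"travel":[0,0,0],"jaw":1},{"rot":[0,0,0],"travel":[0,0,0],"jaw":1}]'
```

```text
[ 0.5205 -0.0165  0.3428] [-0.13 -0.08  0.06 -0.38  0.2   0.13 -0.12  0.32]
time: 12.25
position: [0.4411, -0.2949, 0.0537]
tool_rot: [-0.265, 1.551, 0.262]
ft_force: [-0.9, -0.3, -0.4]
grip_width: 0.898
time: 12.75
position: [0.4395, -0.294, 0.0516]
tool_rot: [-0.263, 1.555, 0.263]
ft_force: [0.3, -0.0, -0.4]
grip_width: 0.453
```

```bash
python3 -m jog '[{"rot":[0,0,0],"travel":[-0.05,0,0],"jaw":1},{"rot":[0,0,0],"travel":[-0.12,0,0],"jaw":1},{"rot":[0,0,0],"travel":[-0.15,0,0],"jaw":1},{"rot":[0,0,0],"travel":[-0.15,0,0],"jaw":1},{"rot":[0,0,0],"travel":[-0.15,0,0],"jaw":1},{"rot":[0,0,0],"travel":[-0.15,0,0],"jaw":1},{"rot":[0,0,0],"travel":[-0.08,0,0],"jaw":1},{"rot":[0,0,0],"travel":[0,0,0],"jaw":1}]'
python3 - <<'E'
from h import *
delta([.5206,-.0166,.285],goal_R(ey))
E
```

```text
time: 13.55
position: [0.4407, -0.2954, 0.3116]
tool_rot: [-0.266, 1.548, 0.259]
ft_force: [-0.1, 0.1, -1.3]
grip_width: 0.453
t 13.55 pos [ 0.4407 -0.2954  0.3116] F [-0.1097  0.1308 -1.2681] w 0.453
 rot units [0.0098 0.0724 0.0583] travel units now-axes [0.0881 0.7906 0.5562] after-rot axes [0.0886 0.7907 0.5561]
```

```bash
python3 -m jog '[{"rot":[0,0,0],"travel":[0,0.1,0.05],"jaw":1},{"rot":[0,0,0],"travel":[0,0.13,0.08],"jaw":1},{"rot":[0,0,0],"travel":[0,0.13,0.09],"jaw":1},{"rot":[0,0,0],"travel":[0,0.13,0.09],"jaw":1},{"rot":[0,0,0],"travel":[0,0.13,0.09],"jaw":1},{"rot":[0,0,0],"travel":[0,0.1,0.08],"jaw":1},{"rot":[0,0,0],"travel":[0,0.07,0.07],"jaw":1},{"rot":[0,0,0],"travel":[0,0,0],"jaw":1}]'
python3 -m jog '[{"rot":[0,0,0],"travel":[0,0,0],"jaw":1},{"rot":[0,0,0],"travel":[0,0,0],"jaw":1},{"rot":[0,0,0],"travel":[0,0,0],"jaw":1}]'
python3 - <<'E'
from h import *
delta([.5206,-.0166,.245],goal_R(ey))
for n in('side','top'):cv2.imwrite(f"pics/{n}8.png",ctrl.get_image(n)[:,:,::-1])
i=cv2.imread('pics/side8.png');cv2.imwrite('pics/s8.png',cv2.resize(i[90:230,170:330],None,fx=4,fy=4))
E
```

```text
time: 14.35
position: [0.5174, -0.0103, 0.305]
tool_rot: [-0.269, 1.556, 0.271]
ft_force: [-0.6, 0.1, -1.8]
grip_width: 0.456
time: 14.65
position: [0.5168, -0.0175, 0.3065]
tool_rot: [-0.261, 1.555, 0.261]
ft_force: [-0.4, -0.7, -0.1]
grip_width: 0.453
t 14.65 pos [ 0.5168 -0.0175  0.3065] F [-0.3529 -0.6779 -0.108 ] w 0.453
 rot units [-0.0124 -0.0016  0.0011] travel units now-axes [ 0.2051 -0.0015  0.013 ] after-rot axes [ 0.2052 -0.0015  0.013 ]
```

View pics/s8.png

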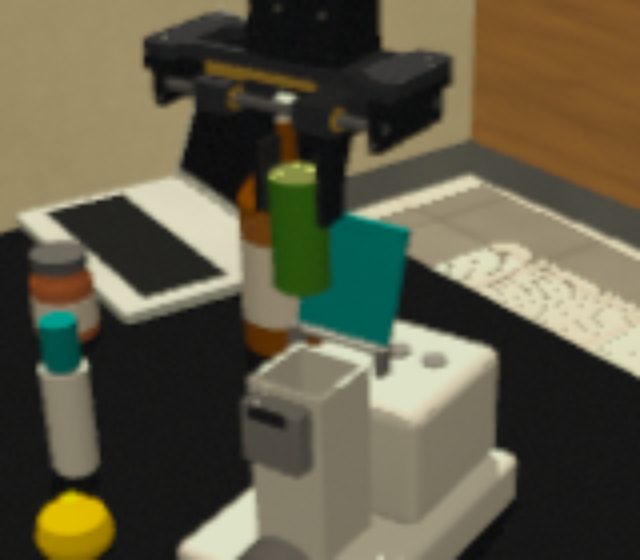

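```bash
python3 -m jog '[{"rot":[0,0,0],"travel":[0.03,-0.001,0.013],"jaw":1},{"rot":[0,0,0],"travel":[0.06,0,0],"jaw":1},{"rot":[0,0,0],"travel":[0.06,0,0],"jaw":1},{"rot":[0,0,0],"travel":[0.04,0,0],"jaw":1},{"rot":[0,0,0],"travel":[0.03,0,0],"jaw":1},{"rot":[0,0,0],"travel":[0.03,0,0],"jaw":1},{"rot":[0,0,0],"travel":[0.03,0,0],"jaw":1},{"rot":[0,0,0],"travel":[0,0,0],"jaw":1}]'
python3 - <<'E'
from h import *
delta([.5206,-.0166,.190],goal_R(ey))
E
```

```text
time: 15.55
position: [0.5204, -0.0148, 0.2214]
tool_rot: [-0.263, 1.557, 0.264]
ft_force: [-0.0, -0.1, -1.1]
grip_width: 0.455
t 15.55 pos [ 0.5204 -0.0148  0.2214] F [-0.0123 -0.1447 -1.1308] w 0.455
 rot units [ 0.0186 -0.0206 -0.005 ] travel units now-axes [ 0.1046 -0.0059 -0.001 ] after-rot axes [ 0.1046 -0.0059 -0.0012]
```

```bash
python3 -m jog '[{"rot":[0,0,0],"travel":[0.04,-0.003,0],"jaw":1},{"rot":[0,0,0],"travel":[0.04,0,0],"jaw":1},{"rot":[0,0,0],"travel":[0.02,0,0],"jaw":1},{"rot":[0,0,0],"travel":[0,0,0],"jaw":1},{"rot":[0,0,0],"travel":[0,0,0],"jaw":1}]'
python3 - <<'E'
from h import *
delta([.5206,-.0166,.190],goal_R(ey))
cv2.imwrite("pics/s9.png",cv2.resize(ctrl.get_image('side')[100:220,190:310,::-1],None,fx=5,fy=5))
E
```

```text
time: 16.05
position: [0.5213, -0.0157, 0.1925]
tool_rot: [-0.263, 1.555, 0.263]
ft_force: [-0.1, 0.0, -0.9]
grip_width: 0.451
t 16.05 pos [ 0.5213 -0.0157  0.1925] F [-0.1038  0.0442 -0.9304] w 0.451
 rot units [ 0.0182 -0.0002  0.0004] travel units now-axes [ 0.0085 -0.0021 -0.0033] after-rot axes [ 0.0085 -0.0021 -0.0033]
```

View pics/s9.png

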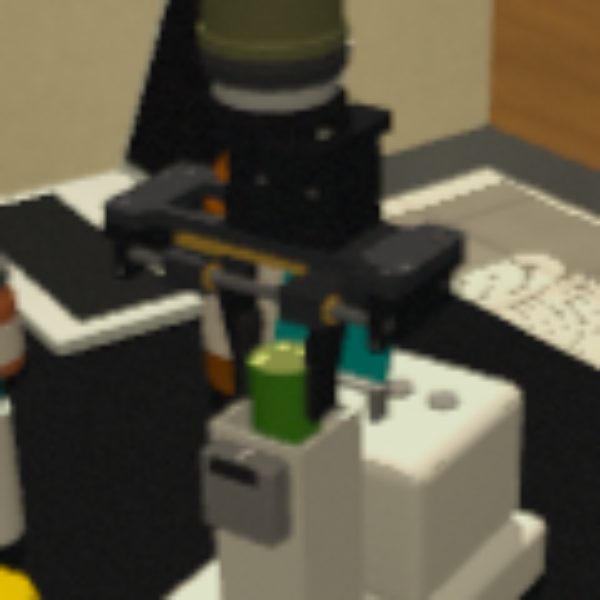

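Cucumber's lower half is inside the chute, upright, with no contact force. Release, then lift.

```bash
python3 -m jog '[{"rot":[0,0,0],"travel":[0,0,0],"jaw":-1},{"rot":[0,0,0],"travel":[0,0,0],"jaw":-1},{"rot":[0,0,0],"travel":[0,0,0],"jaw":-1},{"rot":[0,0,0],"travel":[0,0,0],"jaw":-1},{"rot":[0,0,0],"travel":[0,0,0],"jaw":-1},{"rot":[0,0,0],"travel":[0,0,0],"jaw":-1}]'
python3 -m jog '[{"rot":[0,0,0],"travel":[-0.05,0,0],"jaw":-1},{"rot":[0,0,0],"travel":[-0.12,0,0],"jaw":-1},{"rot":[0,0,0],"travel":[-0.14,0,0],"jaw":-1},{"rot":[0,0,0],"travel":[-0.14,0,0],"jaw":-1},{"rot":[0,0,0],"travel":[-0.05,0,0],"jaw":-1},{"rot":[0,0,0],"travel":[0,0,0],"jaw":-1}]'
python3 - <<'E'
from h import *
delta([.450,.2389,.20],goal_R(ey))
cv2.imwrite("pics/s10.png",cv2.resize(ctrl.get_image('side')[100:220,190:310,::-1],None,fx=5,fy=5))
E
```

```text
time: 16.7
position: [0.5213, -0.0156, 0.1926]
tool_rot: [-0.263, 1.555, 0.263]
ft_force: [0.4, 0.6, 0.4]
grip_width: 0.914
time: 17.3
position: [0.5225, -0.0157, 0.345]
tool_rot: [-0.263, 1.55, 0.263]
ft_force: [-1.0, 0.1, -0.5]
grip_width: 0.999
t 17.3 pos [ 0.5225 -0.0157  0.345 ] F [-0.9764  0.0771 -0.5113] w 0.999
 rot units [0.018  0.0553 0.011 ] travel units now-axes [0.4828 0.8814 0.0491] after-rot axes [0.4834 0.881  0.05  ]
```

View pics/s10.png

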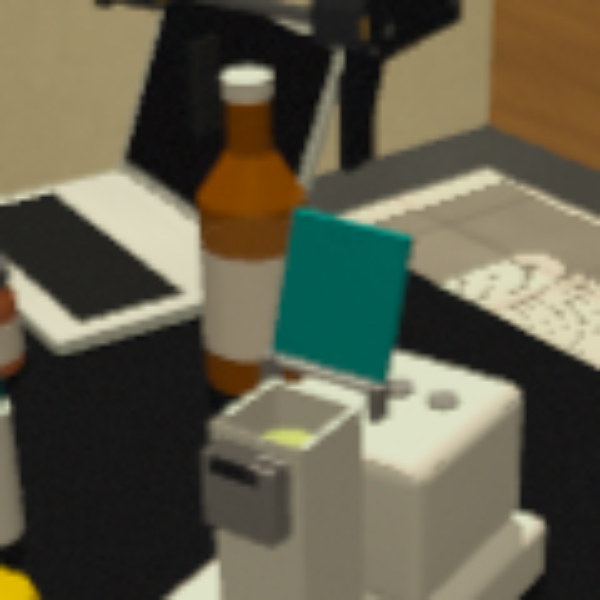

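```bash
python3 -m jog '[{"rot":[0,0,0],"travel":[0,0.1,0],"jaw":-1},{"rot":[0,0,0],"travel":[0,0.14,0.01],"jaw":-1},{"rot":[0,0,0],"travel":[0,0.14,0.01],"jaw":-1},{"rot":[0,0,0],"travel":[0,0.14,0.01],"jaw":-1},{"rot":[0,0,0],"travel":[0,0.14,0.01],"jaw":-1},{"rot":[0,0,0],"travel":[0,0.14,0.01],"jaw":-1},{"rot":[0,0,0],"travel":[0,0.08,0],"jaw":-1},{"rot":[0,0,0],"travel":[0.1,0,0],"jaw":-1}]'
python3 -m jog '[{"rot":[0,0,0],"travel":[0.1,0,0],"jaw":-1},{"rot":[0,0,0],"travel":[0.05,0,0],"jaw":-1},{"rot":[0,0,0],"travel":[0,0,0],"jaw":-1},{"rot":[0,0,0],"travel":[0,0,0],"jaw":-1}]'
python3 - <<'E'
from h import *
delta([.450,.2389,.101],goal_R(ey))
s=ctrl.get_state();pose=(s['position'],s['tool_rot'])
print(proj('wrist',[[.45,.2389,.145]],pose))
cv2.imwrite("pics/w3.png",ctrl.get_image('wrist')[:,:,::-1])
E
```

```text
time: 18.15
position: [0.4471, 0.2439, 0.3128]
tool_rot: [-0.267, 1.552, 0.272]
ft_force: [0.2, 0.2, -0.2]
grip_width: 1.002
time: 18.55
position: [0.4485, 0.2383, 0.2675]
tool_rot: [-0.263, 1.555, 0.263]
ft_force: [-0.7, -0.5, 0.3]
grip_width: 1.001
t 18.55 pos [0.4485 0.2383 0.2675] F [-0.6568 -0.541   0.3241] w 1.001
 rot units [ 0.0132 -0.0062  0.0014] travel units now-axes [0.5551 0.0003 0.0056] after-rot axes [0.5551 0.0003 0.0053]
[[253.2028 186.8996]]
```

View pics/w3.png

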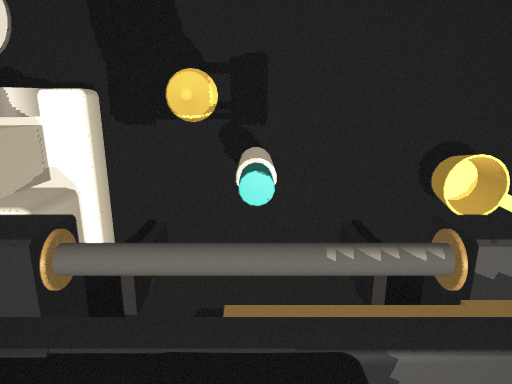

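```bash
python3 -m jog '[{"rot":[0,0,0],"travel":[0.12,0.008,0.002],"jaw":-1},{"rot":[0,0,0],"travel":[0.14,0,0],"jaw":-1},{"rot":[0,0,0],"travel":[0.13,0,0],"jaw":-1},{"rot":[0,0,0],"travel":[0.1,0,0],"jaw":-1},{"rot":[0,0,0],"travel":[0.058,0,0],"jaw":-1},{"rot":[0,0,0],"travel":[0,0,0],"jaw":-1},{"rot":[0,0,0],"travel":[0,0,0],"jaw":-1},{"rot":[0,0,0],"travel":[0,0,0],"jaw":1}]' 45
python3 - <<'E'
from h import *
delta([.450,.2389,.103],goal_R(ey))
E
python3 -m jog '[{"rot":[0,0,0],"travel":[0,0,0],"jaw":1},{"rot":[0,0,0],"travel":[0,0,0],"jaw":1},{"rot":[0,0,0],"travel":[0,0,0],"jaw":1},{"rot":[0,0,0],"travel":[0,0,0],"jaw":1},{"rot":[0,0,0],"travel":[0,0,0],"jaw":1},{"rot":[0,0,0],"travel":[0,0,0],"jaw":1}]'
python3 - <<'E'
from h import *
cv2.imwrite("pics/s11.png",cv2.resize(ctrl.get_image('side')[100:220,130:250,::-1],None,fx=5,fy=5))
E
```

```text
time: 19.4
position: [0.4498, 0.2419, 0.1053]
tool_rot: [-0.262, 1.551, 0.264]
ft_force: [1.6, 0.1, 0.6]
grip_width: 0.962
t 19.4 pos [0.4498 0.2419 0.1053] F [1.556  0.115  0.6072] w 0.962
 rot units [ 0.0165  0.0433 -0.0106] travel units now-axes [ 0.0078 -0.0095 -0.0027] after-rot axes [ 0.0078 -0.0095 -0.0026]
time: 20.0
position: [0.4483, 0.241, 0.1032]
tool_rot: [-0.263, 1.555, 0.263]
ft_force: [-0.1, -0.9, -0.7]
grip_width: 0.447
```

View pics/s11.png

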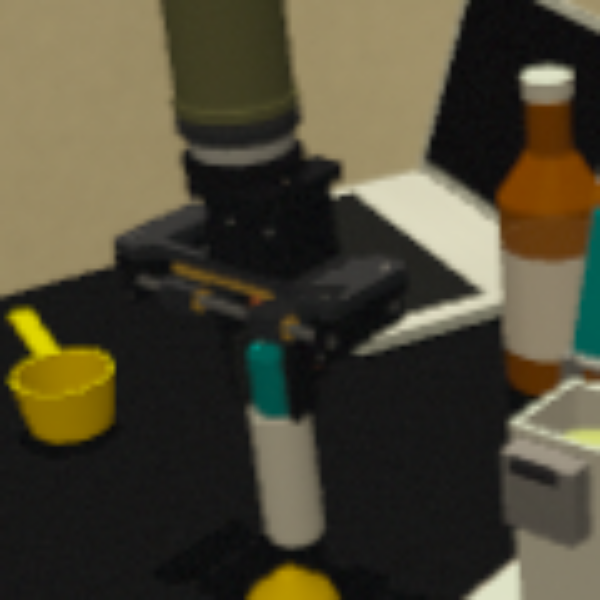

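```bash
python3 -m jog '[{"rot":[0,0,0],"travel":[0,0,0],"jaw":1},{"rot":[0,0,0],"travel":[0,0,0],"jaw":1},{"rot":[0,0,0],"travel":[0,0,0],"jaw":1}]'
```

```text
time: 20.35
position: [0.4483, 0.241, 0.1031]
tool_rot: [-0.263, 1.555, 0.263]
ft_force: [-0.4, 0.2, -1.1]
grip_width: 0.358
```

```bash
python3 -m jog '[{"rot":[0,0,0],"travel":[-0.05,0,0],"jaw":1},{"rot":[0,0,0],"travel":[-0.12,0,0],"jaw":1},{"rot":[0,0,0],"travel":[-0.15,0,0],"jaw":1},{"rot":[0,0,0],"travel":[-0.15,0,0],"jaw":1},{"rot":[0,0,0],"travel":[-0.15,0,0],"jaw":1},{"rot":[0,0,0],"travel":[-0.11,0,0],"jaw":1},{"rot":[0,0,0],"travel":[-0.03,0,0],"jaw":1},{"rot":[0,0,0],"travel":[0,0,0],"jaw":1}]'
python3 - <<'E'
from h import *
delta([.5206,-.0166,.33],goal_R(ey))
E
```

```text
time: 21.15
position: [0.4486, 0.2412, 0.3318]
tool_rot: [-0.263, 1.553, 0.264]
ft_force: [-0.6, -0.7, -2.6]
grip_width: 0.354
t 21.15 pos [0.4486 0.2412 0.3318] F [-0.6134 -0.6974 -2.6055] w 0.354
 rot units [ 0.0187  0.0213 -0.0058] travel units now-axes [ 0.0056 -0.8905 -0.0566] after-rot axes [ 0.0061 -0.8906 -0.0551]
```

```bash
python3 -m jog '[{"rot":[0,0,0],"travel":[0,-0.09,0],"jaw":1},{"rot":[0,0,0],"travel":[0,-0.14,-0.01],"jaw":1},{"rot":[0,0,0],"travel":[0,-0.14,-0.01],"jaw":1},{"rot":[0,0,0],"travel":[0,-0.14,-0.015],"jaw":1},{"rot":[0,0,0],"travel":[0,-0.14,-0.01],"jaw":1},{"rot":[0,0,0],"travel":[0,-0.12,-0.01],"jaw":1},{"rot":[0,0,0],"travel":[0,-0.08,0],"jaw":1},{"rot":[0,0,0],"travel":[0,-0.04,0],"jaw":1}]'
python3 -m jog '[{"rot":[0,0,0],"travel":[0,0,0],"jaw":1},{"rot":[0,0,0],"travel":[0,0,0],"jaw":1},{"rot":[0,0,0],"travel":[0,0,0],"jaw":1}]'
python3 - <<'E'
from h import *
delta([.5206,-.0166,.28],goal_R(ey))
for n in('side','top'):cv2.imwrite(f"pics/{n}12.png",ctrl.get_image(n)[:,:,::-1])
i=cv2.imread('pics/side12.png');cv2.imwrite('pics/s12.png',cv2.resize(i[80:220,190:310],None,fx=5,fy=5))
E
```

```text
time: 21.95
position: [0.5198, -0.0194, 0.3284]
tool_rot: [-0.261, 1.559, 0.26]
ft_force: [-0.3, -0.5, -1.8]
grip_width: 0.358
time: 22.25
position: [0.5203, -0.0144, 0.3306]
tool_rot: [-0.265, 1.555, 0.267]
ft_force: [-0.0, 0.4, -2.0]
grip_width: 0.356
t 22.25 pos [ 0.5203 -0.0144  0.3306] F [-0.0209  0.4393 -1.9561] w 0.356
 rot units [ 0.0545 -0.009  -0.0111] travel units now-axes [ 0.1686 -0.0075 -0.0012] after-rot axes [ 0.1687 -0.0073 -0.0013]
```

View pics/s12.png

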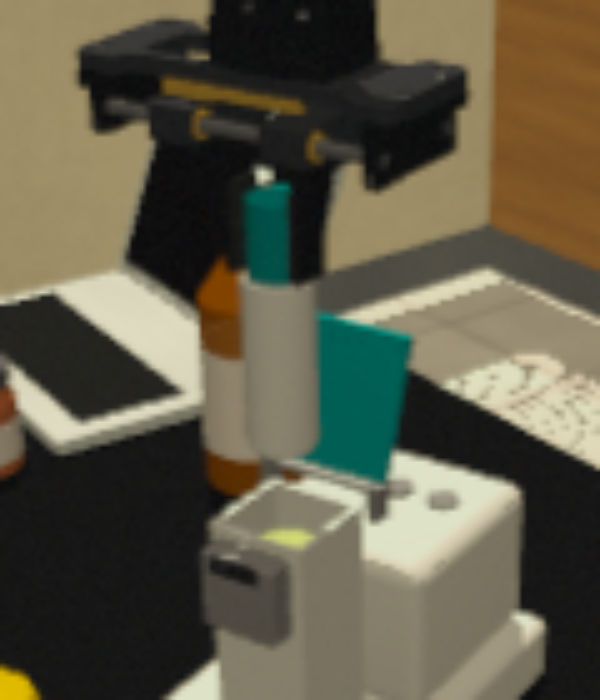

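```bash
python3 -m jog '[{"rot":[0,0,0],"travel":[0.02,-0.003,0],"jaw":1},{"rot":[0,0,0],"travel":[0.04,0,0],"jaw":1},{"rot":[0,0,0],"travel":[0.04,0,0],"jaw":1},{"rot":[0,0,0],"travel":[0.04,0,0],"jaw":1},{"rot":[0,0,0],"travel":[0.03,0,0],"jaw":1},{"rot":[0,0,0],"travel":[0.015,0,0],"jaw":1},{"rot":[0,0,0],"travel":[0,0,0],"jaw":1},{"rot":[0,0,0],"travel":[0,0,0],"jaw":1}]'
python3 - <<'E'
from h import *
delta([.5206,-.0166,.243],goal_R(ey))
E
```

```text
time: 23.15
position: [0.5211, -0.0174, 0.276]
tool_rot: [-0.263, 1.554, 0.263]
ft_force: [-0.9, -0.0, -2.0]
grip_width: 0.361
t 23.15 pos [ 0.5211 -0.0174  0.276 ] F [-0.8579 -0.0049 -2.0212] w 0.361
 rot units [0.0175 0.007  0.0014] travel units now-axes [ 0.1099  0.0032 -0.0009] after-rot axes [ 0.1099  0.0032 -0.0008]
```

Foot is inside the chute with no wall force. Now press slowly.

```bash
python3 -m jog '[{"rot":[0,0,0],"travel":[0.01,0,0],"jaw":1},{"rot":[0,0,0],"travel":[0.01,0,0],"jaw":1},{"rot":[0,0,0],"travel":[0.01,0,0],"jaw":1},{"rot":[0,0,0],"travel":[0.01,0,0],"jaw":1},{"rot":[0,0,0],"travel":[0,0,0],"jaw":1}]' 60
python3 -m jog '[{"rot":[0,0,0],"travel":[0.01,0,0],"jaw":1},{"rot":[0,0,0],"travel":[0.01,0,0],"jaw":1},{"rot":[0,0,0],"travel":[0.01,0,0],"jaw":1},{"rot":[0,0,0],"travel":[0.01,0,0],"jaw":1},{"rot":[0,0,0],"travel":[0,0,0],"jaw":1}]'
python3 -m jog '[{"rot":[0,0,0],"travel":[0.01,0,0],"jaw":1},{"rot":[0,0,0],"travel":[0.01,0,0],"jaw":1},{"rot":[0,0,0],"travel":[0.006,0,0],"jaw":1},{"rot":[0,0,0],"travel":[0,0,0],"jaw":1}]'
python3 - <<'E'
from h import *
delta([.5206,-.0166,.243],goal_R(ey))
cv2.imwrite("pics/s13.png",cv2.resize(ctrl.get_image('side')[80:220,190:310,::-1],None,fx=5,fy=5))
E
```

```text
time: 23.65
position: [0.5211, -0.0174, 0.2642]
tool_rot: [-0.263, 1.554, 0.263]
ft_force: [-0.2, 0.1, 1.9]
grip_width: 0.356
time: 24.15
position: [0.5212, -0.0174, 0.2522]
tool_rot: [-0.263, 1.554, 0.263]
ft_force: [-0.3, -0.4, 3.2]
grip_width: 0.359
time: 24.55
position: [0.5212, -0.0174, 0.2443]
tool_rot: [-0.263, 1.554, 0.263]
ft_force: [-0.3, 1.0, 3.8]
grip_width: 0.355
t 24.55 pos [ 0.5212 -0.0174  0.2443] F [-0.3489  0.9665  3.7551] w 0.355
 rot units [0.0189 0.0106 0.0015] travel units now-axes [ 0.0043  0.003  -0.001 ] after-rot axes [ 0.0043  0.003  -0.001 ]
```

View pics/s13.png

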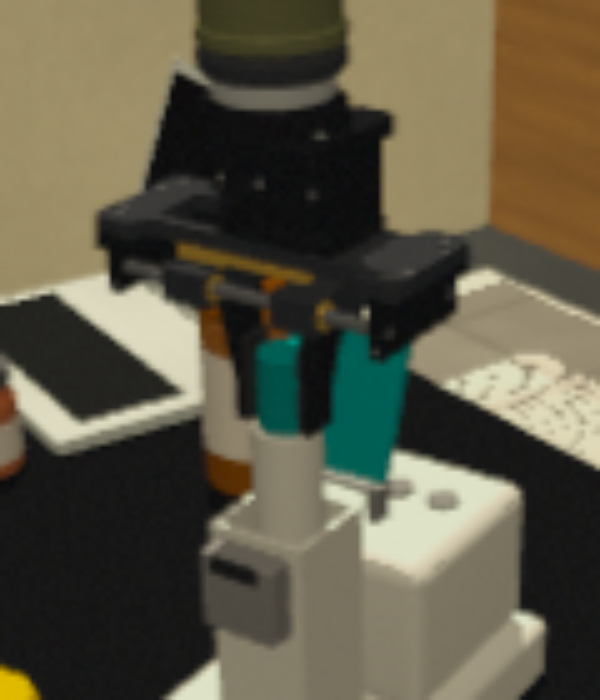

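```bash
python3 -m jog '[{"rot":[0,0,0],"travel":[0.006,0,0],"jaw":1},{"rot":[0,0,0],"travel":[0,0,0],"jaw":1}]'
python3 -m jog '[{"rot":[0,0,0],"travel":[0.006,0,0],"jaw":1},{"rot":[0,0,0],"travel":[0,0,0],"jaw":1}]'
python3 -m jog '[{"rot":[0,0,0],"travel":[0.006,0,0],"jaw":1},{"rot":[0,0,0],"travel":[0,0,0],"jaw":1}]'
```

```text
time: 24.8
position: [0.5213, -0.0174, 0.243]
tool_rot: [-0.263, 1.553, 0.263]
ft_force: [-0.4, 0.2, 6.7]
grip_width: 0.353
time: 25.0
position: [0.5218, -0.0174, 0.2429]
tool_rot: [-0.263, 1.551, 0.263]
ft_force: [-2.3, 0.7, 13.6]
grip_width: 0.354
time: 25.2
position: [0.5223, -0.0173, 0.2428]
tool_rot: [-0.263, 1.55, 0.264]
ft_force: [-5.0, 0.1, 21.2]
grip_width: 0.356
```

```bash
python3 -m jog '[{"rot":[0,0,0],"travel":[-0.006,0,0],"jaw":1},{"rot":[0,0,0],"travel":[-0.005,0,0],"jaw":1},{"rot":[0,0,0],"travel":[0,0,0],"jaw":1}]'
python3 -m jog '[{"rot":[0,0,0],"travel":[0,0,0],"jaw":-1},{"rot":[0,0,0],"travel":[0,0,0],"jaw":-1},{"rot":[0,0,0],"travel":[0,0,0],"jaw":-1},{"rot":[0,0,0],"travel":[0,0,0],"jaw":-1},{"rot":[0,0,0],"travel":[0,0,0],"jaw":-1},{"rot":[0,0,0],"travel":[0,0,0],"jaw":-1},{"rot":[0,0,0],"travel":[0,0,0],"jaw":-1}]'
python3 - <<'E'
from h import *
cv2.imwrite("pics/s14.png",cv2.resize(ctrl.get_image('side')[80:220,190:310,::-1],None,fx=5,fy=5))
E
```

```text
time: 25.5
position: [0.5215, -0.0173, 0.243]
tool_rot: [-0.263, 1.553, 0.263]
ft_force: [-2.2, 1.0, 6.8]
grip_width: 0.357
time: 26.2
position: [0.5209, -0.0174, 0.2417]
tool_rot: [-0.263, 1.555, 0.263]
ft_force: [0.4, 0.0, -0.2]
grip_width: 0.905
```

View pics/s14.png

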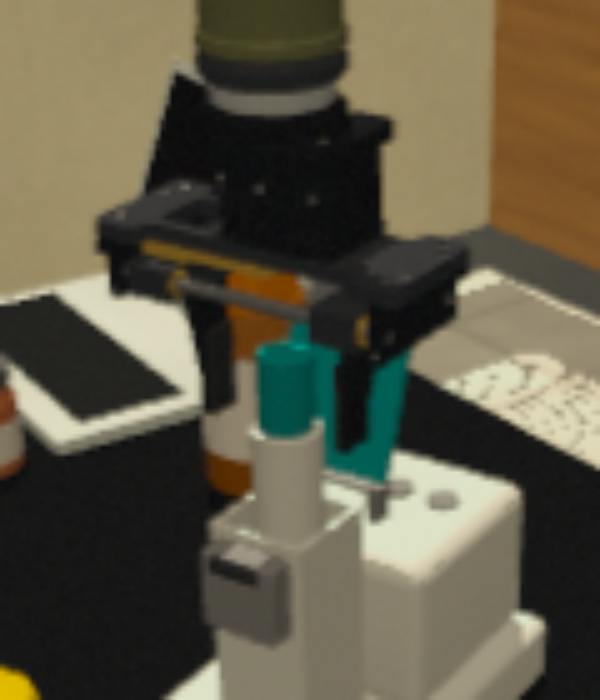

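Released; pusher stands. Lift straight up and check.

```bash
python3 -m jog '[{"rot":[0,0,0],"travel":[-0.05,0,0],"jaw":-1},{"rot":[0,0,0],"travel":[-0.1,0,0],"jaw":-1},{"rot":[0,0,0],"travel":[-0.12,0,0],"jaw":-1},{"rot":[0,0,0],"travel":[-0.12,0,0],"jaw":-1},{"rot":[0,0,0],"travel":[-0.05,0,0],"jaw":-1},{"rot":[0,0,0],"travel":[0,0,0],"jaw":-1},{"rot":[0,0,0],"travel":[0,0,0],"jaw":-1}]'
python3 - <<'E'
from h import *
delta([.5206,-.0166,.4],goal_R(ey))
s=ctrl.get_image('side')[:,:,::-1];t=ctrl.get_image('top')[:,:,::-1]
cv2.imwrite("pics/side15.png",s);cv2.imwrite("pics/s15.png",cv2.resize(s[80:220,190:310],None,fx=5,fy=5))
cv2.imwrite("pics/top15.png",t)
print('tip expected',proj('side',[sp(0,0,.185+.1),sp(0,0,.185+.055)]))
E
```

```text
time: 26.95
position: [0.5209, -0.0174, 0.3738]
tool_rot: [-0.263, 1.554, 0.263]
ft_force: [0.1, 0.1, -0.2]
grip_width: 1.001
t 26.95 pos [ 0.5209 -0.0174  0.3738] F [ 0.068   0.0558 -0.1872] w 1.001
 rot units [ 0.0188  0.0045 -0.0003] travel units now-axes [-0.0872  0.0028  0.    ] after-rot axes [-0.0872  0.0028  0.    ]
tip expected [[245.4114 150.0523]
 [245.9308 165.0616]]
```

View pics/s15.png

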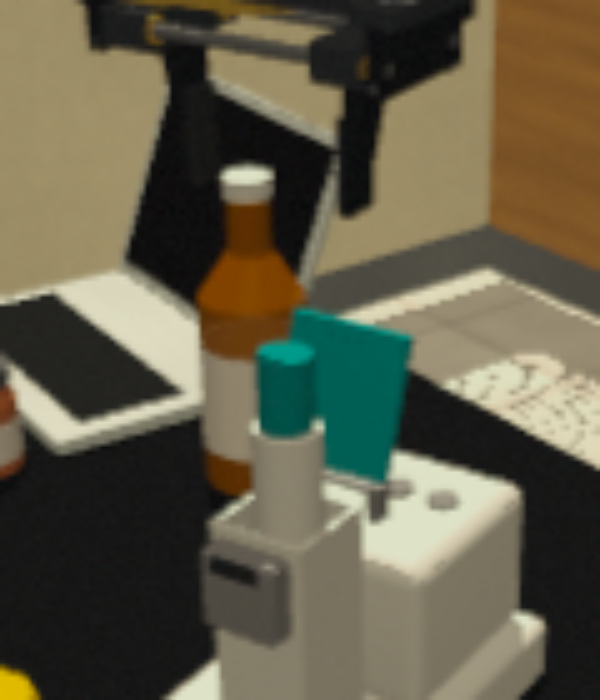

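View pics/top15.png

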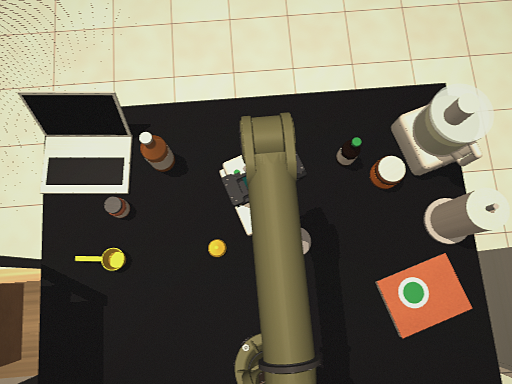

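View pics/side15.png

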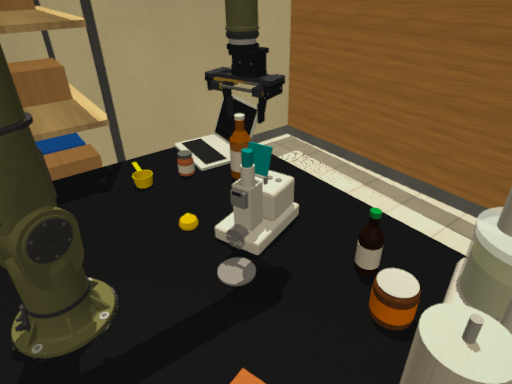

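```bash
python3 -c "
from bench import ctrl
print(ctrl.close_job())"
```

```text
the job is handed in; nothing more can be done
None
```

The job is done and handed in at about 27 s of the 72 s allowed. No verdict was reported, so what follows is my own last checks.

- **Flap:** I pressed it about 6 mm down; the force peaked at about 5.5 N and then dropped, which I took as the click. It then rode up against the shut fingers at roughly 0.5 rad/s until it leaned back past upright. The last side picture shows it still open. I did not measure its final angle.
- **Cucumber:** I released it upright in the chute and it dropped in cleanly, with its top visible just below the rim.
- **Pusher and feed plate:** I pressed until the force rose to about 21 N with the tool height stuck at 242.9 mm. A fully home plate should put it at 243 mm. While the plate was moving, the wrist read only about 4 to 6 N, less than the 10 to 13 N given.
- **At hand-in:** The pusher stands upright in the chute, its top within about 2 pixels of where a fully home plate should put it. The gripper is open and clear of everything, about 90 mm above the pusher. The bystanders I could see are where they were in the first pictures; the arm partly hid the lid from above, but the side view shows it unmoved.

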